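# Find the slab clamp with the right grip by feel

## Robot

A 6-joint arm with a two-finger parallel gripper is mounted at the origin on the work surface. World frame = base frame: x ahead of the robot, y to its left, z up, the work surface at z = 0. Lengths are in mm, angles in rad, forces in N, time in s.
With the tool pointing down it reaches from about 275 to 750 mm from the base axis. Payload 10.2 kg.
Tool frame: the origin (TCP) lies between the finger pads; the fingertips stand 11 mm ahead of it and the grasp point (between the pads) lies 8 mm behind it; z points along the fingers, y is the line along which they close (so a half turn about z gives the same grasp; the last joint's range is limited). The gripper opens to 85 mm and grips with 20 to 120 N. Pads are 22 mm wide; open, the fingers measure 114 mm over their backs; the gripper's body (76 mm by 85 mm) begins 54 mm behind the grasp point. The pads swing forward as they close: fully open they stand 13 mm farther back than shut.
Start: joints at [1.107, 0.313, 1.498, -0, 1.331, -0.223], TCP at [125.214, 509.855, 242.294] pointing down, gripper open.
Joint ranges: [-2.94, 2.94], [-0.97, 2.17], [0.19, 2.56], [-1.23, 4.37], [0.02, 3.11], [-2.88, 2.88]. Speed limits (rad/s): [2.39, 2.39, 3.01, 3.14, 3.14, 3.14].

## Interface

Orientations are given as a unit quaternion [w, x, y, z].
In Python, from rig import sense, eyes, finish_job gives the robot as it stands.
- The arm moves only by the shell command python3 -m jog 'ROWS' [FORCE]. ROWS is JSON, a list of rows, each a list of 7 numbers: the shift along the tool's x, y, z in m, then the turn, a rotation vector about the tool's x, y, z in rad, then the finger opening in m, from 0 to 0.0854. In form: [[dx, dy, dz, rx, ry, rz, gripper], ...]. A call has 1 to 5 rows; each row shifts and turns the commanded pose from where the row before left it, along the tool's axes as they then stand; what a row does not reach is not made up. A row lasts 1/10 s, in which the tool goes at most 50 mm and 8.59 degrees, less where a joint would pass 70% of its speed; a pose out of reach is approached as far as the arm can. A call is refused whole if a number of a shift passes 0.05 or a number of a turn 0.15, either way. A call with a gripper value outside its range is refused whole. The fingers move at their own pace and stop on an object; FORCE is the grip in N (left out, the last holds). Time passes only in rows, so rows that do not move let the fingers close. It gives the time, the measured TCP pose, the force, the opening and the grip force at its end, in the units of the state.
- sense(): the state, without advancing time (a new reading comes with each control period).
- eyes.capture(name): name is "side" or "top"; returns the picture (480x640x3 uint8, red, green, blue); there is no depth.
- eyes.calibration(name): a dict with "fx", "fy", "cx", "cy" (pixels), "cam_to_world" (4x4, takes a point from camera to world coordinates). Camera axes: x right, y down, z forward; pixel columns grow to the right and rows downward; lengths in mm; the calibration is good to about 2 mm. A picture is of the moment at which its call begins. calibration takes no time and is no camera call.
- finish_job(): hands the job in; it is judged then, once.
The state is a dict: "time_s": time; "joints": joint angles; "dq": joint speeds; "tau": joint torques, N m; "eef_pos": TCP position; "ee_rot": TCP orientation; "force": force on the tool from outside, world axes, zero at the start; "wrist_torque": the same for the moment, N m; "grip_width": opening from 0.0 (shut) to 1.0 (fully open); "grip_force": force on a finger pad.
Only numpy, scipy, OpenCV 4.12 (cv2) and the standard library are available. Lean on these libraries where they do the work, as an engineer would, in place of code of your own. Each camera call takes 0.05 s, during which the arm holds its last target. There are 200 camera calls.

## Task

Draw the steel feeler blade out of its wooden stand and try it point-down in each of the three spring clamps on the rack in turn, starting with the clamp on the robot's left, then the middle one, then the right one, feeling the drag and never forcing it: one clamp is slack, one is far too stiff to go in gently, and one grips with a light, steady drag. Then leave the feeler standing upright, fully home and released, in the clamp with the light, steady drag, and do not disturb the other things on the bench.

Things in the scene. Friction and masses are not known exactly. Their poses are not given: they have to be found in the camera images.
- feeler: Loose feeler, 120 g, standing point-down: steel blade 24 mm wide (y), 7 mm thick (x), 55 mm long, under a black handle 30 (y) x 14 (x) x 44 mm high. The lowest 14 mm of the blade taper on both faces to about 3 mm at the tip; the two faces are alike. Origin at the middle of the tip, z up. At the start its lowest 30 mm stand in the stand's slot.
- feeler_grip (a point): Centre of the feeler's handle, 77 mm above the tip: hold it here, across its 14 mm thickness.
- feeler_tip (a point): Middle of the tip of the feeler's blade.
- stand: Fixed wooden block 60 (x) x 70 (y) x 40 mm high with the upright slot for the feeler, open at the top, 30 mm deep, the blade's width along its y, about 1.5 mm of play all round. Origin under its centre.
- rack: Fixed rack: base plate 125 x 330 mm, 12 mm thick, with a fixed aluminium bar 310 mm long along the robot side, whose clamping face is the rack's plane x = 0, and three equal steel jaws 40 mm wide (y) facing it, sprung towards it. Origin on the bench, x away from the robot, y to its left, z up. Grey spring blocks behind the jaws are lower than the mouths.
- rack_face (a point): Lower edge of the flare on the bar's clamping face, at its middle, 38 mm above the bench. Below it a gap at rest is 3 mm wide (rack x = 0 to 3 mm) and a jaw yields up to 12 mm to +x. Above it the gap flares over 14 mm up to the mouth, where it is 13 mm wide: the bar leans back 4 mm, the jaw 6 mm (x = -4 to +9 mm).
- rack_floor (a point): Floor of the middle clamp's gap (a thin steel strip), 14 mm above the bench. The springs look alike and sit differently each time: with the 7 mm blade home they press with about 0.75, 6 or 30 N (0.15, 1.2 or 6 N per mm, rising from 1 mm worth), so that at a friction near 0.6 the drag going in is about 1 N (slack), 4 to 8 N (right) or over 25 N (too stiff). Over 20 N on the rack's bar is forcing it.
- mouth_left (a point): Mouth of the clamp on the robot's left (rack y = +110 mm), 52 mm above the bench, 38 mm above the gap's floor, at rack x = 3.5 mm, where the middle of a blade lies that rests flat on the bar. Axes as the rack's.
- mouth_middle (a point): The same for the middle clamp (rack y = 0).
- mouth_right (a point): The same for the clamp on the robot's right (rack y = -110 mm).
- ammonite_mid (a point): Bystander, loose, to be left alone: rounded ammonite fossil, 60 mm across, 22 mm high.
- slab_mid (a point): Bystander, loose, to be left alone: flat stone slab with a fossil, 70 x 110 x 12 mm.
- brush_mid (a point): Bystander, loose, to be left alone: brush lying flat.
- scribe_mid (a point): Bystander, loose, to be left alone: orange-bodied engraving pen lying on its foot, 34 mm thick, 120 mm long.
- cup_mid (a point): Bystander, loose, to be left alone: white cup, 76 mm across, 95 mm high.
- resin_mid (a point): Bystander, loose, to be left alone: amber bottle of resin, 56 mm across, 120 mm high.
- spatula_mid (a point): Bystander, loose, to be left alone: small metal spatula lying flat.
Mind the look-alikes: they are no part of the job. Leave any red look-alike of the feeler alone.

How it is judged:
By the outcome, as a careful person would: the job done as asked, in the order asked, and still so for the second after the job is handed in, with the robot touching nothing.
It also fails if it takes over 64 s, if anything falls off the work surface, if the arm or the gripper's body presses on something with over 40 N, if the wrist force passes 120 N, or if a joint passes its speed limit or range.

## Working session

There is one attempt and no reset: what is moved stays moved. The work goes in short steps, Python scripts to look and compute and a shell command to move; the robot and the scene stay as the last step left them, time stands still between calls to the robot, and variables do not carry over. Pictures are saved under pics/ and viewed, at most 10 in all, crops included, and the job is handed in when it is done.

```bash
mkdir -p pics; ls
python3 - <<'E'
from rig import sense, eyes
import cv2
s=sense();print(s)
for n in("top","side"):
    cv2.imwrite(f"pics/{n}0.png",eyes.capture(n)[:,:,::-1]);c=eyes.calibration(n);print(n,c)
E
```

```text
pics
{'time_s': 0.0, 'joints': array([ 1.10658212e+00,  3.13458895e-01,  1.49844294e+00,  4.48323975e-06,
        1.33101750e+00, -2.23403452e-01]), 'dq': array([ 2.36858841e-04, -9.23926142e-05, -2.01916556e-03, -5.29055536e-04,
       -9.44080595e-04,  1.01509110e-03]), 'tau': array([ 1.91136336e-03, -4.12269795e+01, -2.59741724e+01, -1.22052952e-04,
        4.17128336e-03,  3.38313203e-05]), 'eef_pos': array([125.10555608, 509.61985581, 241.72831912]), 'ee_rot': array([-2.25645414e-04,  1.20115163e-01,  9.92759743e-01, -6.23786077e-04]), 'force': array([ 0.95250704,  0.49574808, -0.24813996]), 'wrist_torque': array([ 0.00654065, -0.0016845 , -0.02330476]), 'grip_force': 0.0, 'grip_width': 0.9971335070651666}
top {'fx': 509.04842798714566, 'fy': 509.04842798714566, 'cx': 313.6603454875161, 'cy': 236.3050658354086, 'cam_to_world': array([[-1.18828542e-03, -9.88644000e-01,  1.50271848e-01,
         4.54967381e+02],
       [-9.99993419e-01,  6.59675891e-04, -3.56748781e-03,
        -1.24616264e+01],
       [ 3.42784471e-03, -1.50275098e-01, -9.88638278e-01,
         1.07568736e+03],
       [ 0.00000000e+00,  0.00000000e+00,  0.00000000e+00,
         1.00000000e+00]])}
side {'fx': 443.8943563601723, 'fy': 443.8943563601723, 'cx': 325.4245307491563, 'cy': 238.02948686632047, 'cam_to_world': array([[-9.97788148e-01, -4.94738084e-02,  4.43976894e-02,
         5.65312217e+02],
       [-6.60031870e-02,  6.57985741e-01, -7.50132218e-01,
         7.03470389e+02],
       [ 7.89885102e-03, -7.51403425e-01, -6.59795802e-01,
         6.80751247e+02],
       [ 0.00000000e+00,  0.00000000e+00,  0.00000000e+00,
         1.00000000e+00]])}
```

View pics/top0.png

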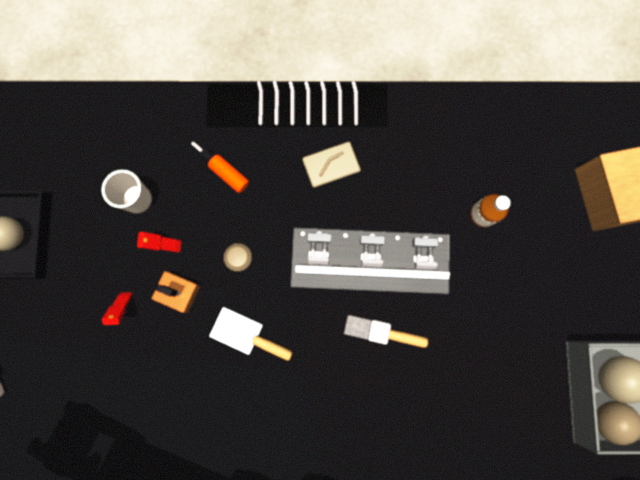

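View pics/side0.png

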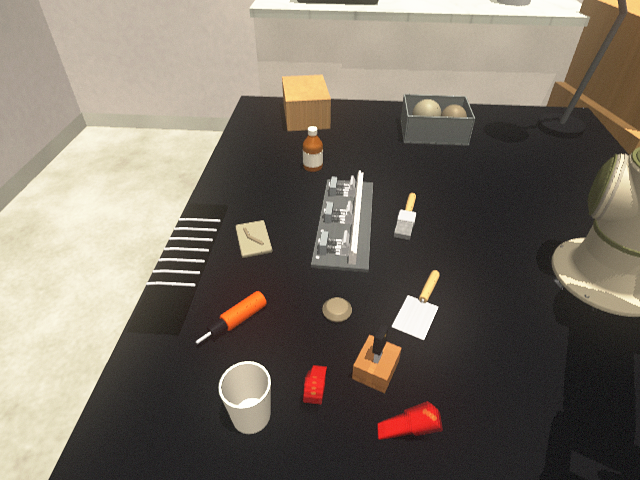

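Candidates: black-handled feeler in the wooden stand (top 170,291; side 380,347). Look-alikes are the two red ones, at (159,243)/(117,308) in top and (315,385)/(410,422) in side. I choose the black one. Next, crops and measurements.

```bash
cat > h.py <<'E'
import numpy as np, cv2
from rig import sense, eyes
def ray(n,p):
    c=eyes.calibration(n);T=c["cam_to_world"]
    d=T[:3,:3]@np.array([(p[0]-c["cx"])/c["fx"],(p[1]-c["cy"])/c["fy"],1.]);return T[:3,3],d
def onz(n,p,z):
    o,d=ray(n,p);return o+d*(z-o[2])/d[2]
def proj(n,P):
    c=eyes.calibration(n);q=np.linalg.inv(c["cam_to_world"])@np.append(P,1)
    return np.array([c["fx"]*q[0]/q[2]+c["cx"],c["fy"]*q[1]/q[2]+c["cy"]])
def tri(pt,ps):
    (a,u),(b,v)=ray("top",pt),ray("side",ps)
    s=np.linalg.lstsq(np.c_[u,-v],b-a,rcond=None)[0];p,q=a+s[0]*u,b+s[1]*v
    return (p+q)/2,np.linalg.norm(p-q)
E
python3 - <<'E'
from h import *
t=cv2.imread("pics/top0.png");s=cv2.imread("pics/side0.png")
def crop(i,x,y,w,h,k):return cv2.resize(i[y:y+h,x:x+w],None,fx=k,fy=k,interpolation=cv2.INTER_CUBIC)
a=crop(t,285,220,170,80,4.7);b=crop(t,145,265,60,55,5);c=crop(s,345,325,65,70,5);d=crop(s,305,165,80,110,3)[:300]
H=280
out=np.zeros((600,800,3),np.uint8)
out[:a.shape[0],:a.shape[1]]=a[:600]
b=crop(t,145,265,60,50,4);c=crop(s,348,325,60,50,4);d=crop(s,310,165,75,55,4)
out[385:585,0:240]=b;out[385:585,250:490]=c;out[380:600,500:800]=d
cv2.imwrite("pics/crops.png",out)
# wood mask in top
hsv=cv2.cvtColor(t,cv2.COLOR_BGR2HSV)
m=cv2.inRange(hsv,(8,100,80),(25,255,255));m[:,:145]=0;m[:,205:]=0;m[:265]=0;m[320:]=0
m=cv2.morphologyEx(m,cv2.MORPH_CLOSE,np.ones((5,5)))
cs=max(cv2.findContours(m,0,2)[0],key=cv2.contourArea);print(cv2.minAreaRect(cs),cv2.boxPoints(cv2.minAreaRect(cs)).round(1).tolist())
# white bar
g=t.min(2);m=(g>215).astype(np.uint8);m[:262]=0;m[285:]=0;m[:,:285]=0;m[:,455:]=0
cs=max(cv2.findContours(m,0,2)[0],key=cv2.contourArea);r=cv2.minAreaRect(cs);print(r)
for p in cv2.boxPoints(r):print(p,onz("top",p,52).round(1))
for p in [(293,228),(451,234),(449.5,294),(291,288)]:print("plate",onz("top",p,12).round(1))
E
```

```text
((174.31475830078125, 291.6377258300781), (39.222984313964844, 32.86714172363281), 23.629377365112305) [[149.8000030517578, 298.79998779296875], [162.89999389648438, 268.70001220703125], [198.89999389648438, 284.3999938964844], [185.6999969482422, 314.6000061035156]]
((371.50567626953125, 271.8698425292969), (153.3768310546875, 7.601513862609863), 2.4895529747009277)
[294.72455 272.33588] [537.3  22.   52. ]
[295.05475 264.74152] [552.6  21.4  52. ]
[448.2868 271.4038] [ 538.9 -287.3   52. ]
[447.9566  278.99817] [ 523.6 -286.    52. ]
plate [634.5  27.4  12. ]
plate [ 621.4 -307.1   12. ]
plate [ 495.1 -298.7   12. ]
plate [507.9  31.   12. ]
```

View pics/crops.png

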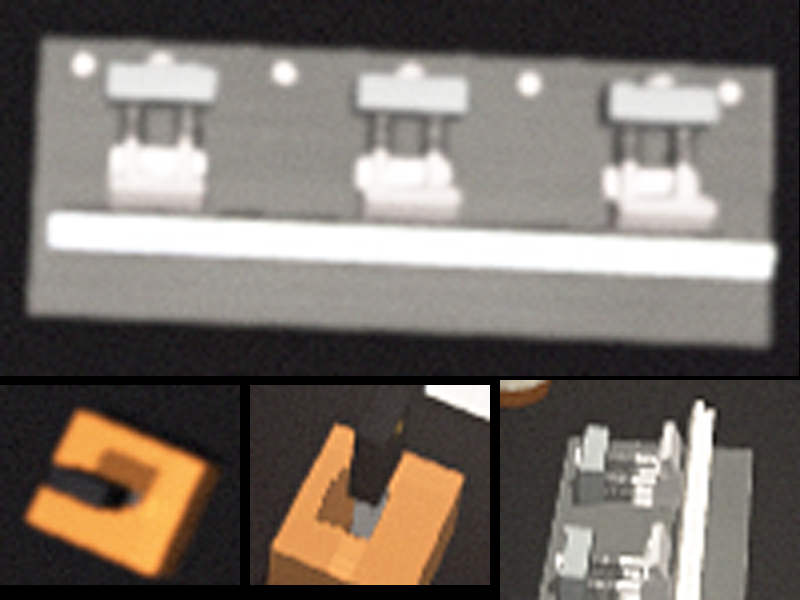

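The crop confirms a black handle on a grey blade standing in the wooden stand (top px ~(168,286)). The rack shows the white bar with three jaws behind it, at top px x≈318, 372 and 426. Next I work out the stand and rack poses.

Run:
```python
from h import *
# stand top corners read from the crops (4x)
T=[(145+u/4,265+(v-385)/4) for u,v in[(80,408),(213,462),(160,572),(27,518)]]
P=[onz("top",p,40) for p in T]
for p in P:print("top",p.round(1))
S=[(348+(u-250)/4,325+(v-385)/4) for u,v in[(342,425),(464,474),(428,580),(273,543)]]
for p in S:print("side",p,onz("side",p,40).round(1))
c=np.mean(P,0);print("centre",c.round(1), "d",[np.linalg.norm(P[i]-P[(i+1)%4]).round(1) for i in range(4)])
print("blade@side",onz("side",(348+(370-250)/4,325+(515-385)/4),40).round(1))
# mean grey bar ends in side
s=cv2.imread("pics/side0.png")
m=(s.min(2)>200).astype(np.uint8);m[:,:345]=0;m[:,370:]=0;m[:165]=0;m[275:]=0
cs=max(cv2.findContours(m,0,2)[0],key=cv2.contourArea);r=cv2.minAreaRect(cs);print(r)
for p in cv2.boxPoints(r):print(p.round(1),onz("side",p,52).round(1))
# rack from bar top far edge
a=np.radians(-2.54);X=np.array([np.cos(a),np.sin(a),0]);Y=np.array([-np.sin(a),np.cos(a),0])
far=np.array([545.75,-133,0]);O=far+4*X
for n,y in(("L",110),("M",0),("R",-110)):
    Q=O+3.5*X+y*Y;print(n,Q.round(1),"px",proj("top",Q+[0,0,52]).round(1),proj("side",Q+[0,0,52]).round(1))
```

```text
top [541.7 286.4  40. ]
top [514.2 217.9  40. ]
top [459.1 242.7  40. ]
top [486.1 310.7  40. ]
side (371.0, 335.0) [511.7 226.2  40. ]
side (401.5, 347.25) [459.9 247.9  40. ]
side (392.5, 373.75) [477.7 300.3  40. ]
side (353.75, 364.5) [540.8 287.6  40. ]
centre [500.3 264.4  40. ] d [np.float64(73.8), np.float64(60.4), np.float64(73.2), np.float64(60.7)]
blade@side [500.5 271.2  40. ]
((357.23309326171875, 211.52284240722656), (5.678657054901123, 81.19893646240234), 5.599338531494141)
[350.4 251.7] [553.   27.5  52. ]
[358.4 170.8] [ 539.8 -281.6   52. ]
[364.  171.4] [ 525.1 -280.1   52. ]
[356.1 252.2] [541.3  28.3  52. ]
L [558.1 -23.4   0. ] px [317.3 262. ] [348.6 235.5]
M [ 553.2 -133.3    0. ] px [371.8 264.4] [352. 205.]
R [ 548.4 -243.2    0. ] px [426.3 266.7] [354.8 179. ]
```

```bash
R='[-0.0282,-0.0099,0,0,0,0,0.05]'
python3 -m jog '[[-0.0282,-0.0099,0,0,0,0,0.05],[-0.0282,-0.0099,0,0,0,0,0.05],[-0.0282,-0.0099,0,0,0,0,0.05],[-0.0282,-0.0099,0,0,0,0,0.05],[-0.0282,-0.0099,0,0,0,0,0.05]]' 
python3 -m jog '[[-0.0282,-0.0099,0,0,0,0,0.05],[-0.0282,-0.0099,0,0,0,0,0.05],[-0.0282,-0.0099,0,0,0,0,0.05],[-0.0282,-0.0099,0,0,0,0,0.05],[-0.0282,-0.0099,0,0,0,0,0.05]]' 
python3 -m jog '[[-0.0282,-0.0099,0,0,0,0,0.05],[-0.0282,-0.0099,0,0,0,0,0.05],[-0.0282,-0.0099,0,0,0,0,0.05],[-0.0282,-0.0099,0,0,0,0,0.05],[-0.0282,-0.0099,0,0,0,0,0.05]]' 
python3 -m jog '[[0,0,0,0,0,0.1435,0.05],[0,0,0,0,0,0.1435,0.05],[0,0,0,0,0,0.1435,0.05],[0,0,0,0,0,0.1435,0.05],[0,0,0,0,0,0.1435,0.05]]' 
python3 -m jog '[[0,0,0,0,0,0.1435,0.05],[0,0,0,0,0,0.1435,0.05],[0,0,0,0,0,0.1435,0.05],[0,0,0,0,0,0.1435,0.05],[0,0,0,0,0,0.1435,0.05]]' 
python3 -m jog '[[0,0,0,0,0,0.1435,0.05],[0,0,0,0,0,0.1435,0.05]]'
cat > st.py <<'E'
from h import *
from scipy.spatial.transform import Rotation as Ro
s=sense();q=s["ee_rot"];M=Ro.from_quat(q,scalar_first=True).as_matrix()
print(s["time_s"],"pos",s["eef_pos"].round(1),"heading y",np.degrees(np.arctan2(M[1,1],M[0,1])).round(2),"tilt z",M[:,2].round(4),"F",s["force"].round(2),"T",s["wrist_torque"].round(2),"grip",s["grip_width"],s["grip_force"])
def tool(P):
    d=M.T@(np.array(P)-s["eef_pos"]);print("tool shift to",P,d.round(1))
import sys
if len(sys.argv)>3: tool([float(v) for v in sys.argv[1:4]])
E
python3 st.py 500 265 79
```

```text
time_s: 0.6
eef_pos: [251.1, 427.3, 242.0]
ee_rot: [-0.0, 0.12, 0.993, -0.0]
force: [-0.1, 0.6, -0.1]
grip_width: 0.586
grip_force: 0.0
time_s: 1.1
eef_pos: [376.3, 345.6, 242.0]
ee_rot: [-0.0, 0.12, 0.993, -0.0]
force: [-0.0, 0.1, 1.4]
grip_width: 0.583
grip_force: 0.0
time_s: 1.6
eef_pos: [501.4, 263.9, 242.0]
ee_rot: [-0.0, 0.12, 0.993, -0.0]
force: [-0.3, 0.4, 0.4]
grip_width: 0.589
grip_force: 0.0
time_s: 2.1
eef_pos: [500.5, 264.7, 241.9]
ee_rot: [-0.0, 0.464, 0.886, -0.0]
force: [1.1, 0.1, -0.2]
grip_width: 0.584
grip_force: 0.0
time_s: 2.6
eef_pos: [500.5, 264.7, 241.9]
ee_rot: [-0.0, 0.745, 0.667, -0.0]
force: [0.2, 0.3, 0.1]
grip_width: 0.585
grip_force: 0.0
time_s: 2.8
eef_pos: [500.5, 264.7, 241.9]
ee_rot: [-0.0, 0.833, 0.553, -0.0]
force: [0.4, 0.0, 0.6]
grip_width: 0.585
grip_force: 0.0
2.8 pos [500.5 264.7 241.9] heading y -22.8 tilt z [-8.e-04 -2.e-04 -1.e+00] F [0.38 0.04 0.61] T [ 0.01 -0.01 -0.  ] grip 0.5854496411921991 0.0
tool shift to [500.0, 265.0, 79.0] [  0.2  -0.4 162.9]
```

```bash
python3 -m jog '[[0,0,0.034,0,0,0,0.05],[0,0,0.034,0,0,0,0.05],[0,0,0.034,0,0,0,0.05],[0,0,0,0,0,0,0.05]]'|head -2
python3 - <<'E'
from h import *
o=np.zeros((600,800,3),np.uint8)
s=eyes.capture("side")[:,:,::-1];t=eyes.capture("top")[:,:,::-1]
o[:480,:400]=cv2.resize(s[290:386,345:425],None,fx=5,fy=5,interpolation=2)
o[:480,400:]=cv2.resize(t[235:331,135:215],None,fx=5,fy=5,interpolation=2)
cv2.imwrite("pics/near.png",np.clip(o*1.6,0,255))
for z in(40,65,109):print(z,[proj(n,[500.5,264.7,z]).round(1) for n in("side","top")])
E
```

```text
time_s: 3.2
eef_pos: [498.4, 264.1, 136.1]
40 [array([377.9, 354.2]), array([174.9, 291.1])]
65 [array([379.2, 345.4]), array([171.5, 290.5])]
109 [array([381.7, 329. ]), array([165.1, 289.5])][ WARN:0@3.405] global loadsave.cpp:1063 imwrite_ Unsupported depth image for selected encoder is fallbacked to CV_8U.
```

View pics/near.png

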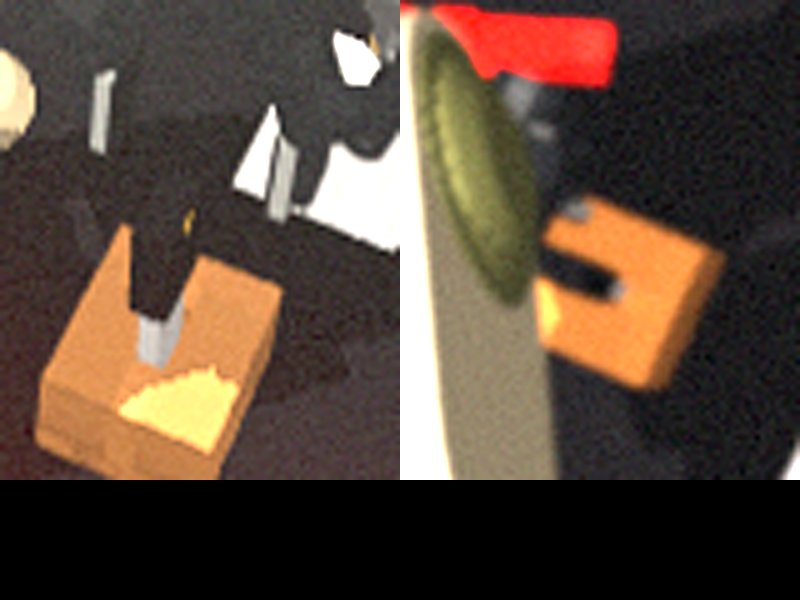

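The side crop shows the blade entering the stand at about px (376.6,362), with the fingers straddling the black handle on either side. A quick check of corner projections against what I see.

Run:
```python
from h import *
a=np.radians(-22.5);X=np.array([np.cos(a),np.sin(a),0]);Y=np.array([-np.sin(a),np.cos(a),0])
for nm,hx,hy,z in(("blade",3.5,12,40),("handlebot",7,15,65),("handletop",7,15,109)):
  for i,j in((-1,-1),(-1,1),(1,1),(1,-1)):
    P=np.array([500.5,264.7,z])+i*hx*X+j*hy*Y
    ps,pt=proj("side",P),proj("top",P)
    print(nm,i,j,"side crop",((ps-[345,290])*5).round(),"top crop",((pt-[135,235])*5+[400,0]).round())
```

```text
blade -1 -1 side crop [187. 298.] top crop [623. 300.]
blade -1 1 side crop [161. 352.] top crop [569. 277.]
blade 1 1 side crop [142. 344.] top crop [576. 261.]
blade 1 -1 side crop [168. 290.] top crop [630. 284.]
handlebot -1 -1 side crop [207. 251.] top crop [610. 309.]
handlebot -1 1 side crop [175. 320.] top crop [540. 280.]
handlebot 1 1 side crop [134. 303.] top crop [555. 247.]
handlebot 1 -1 side crop [168. 235.] top crop [624. 276.]
handletop -1 -1 side crop [220. 169.] top crop [579. 305.]
handletop -1 1 side crop [187. 238.] top crop [507. 274.]
handletop 1 1 side crop [145. 221.] top crop [523. 240.]
handletop 1 -1 side crop [180. 153.] top crop [595. 270.]
```

```bash
python3 st.py 502 268.5 79
```

```text
3.3 pos [500.8 264.8 141. ] heading y -22.46 tilt z [-0. -0. -1.] F [0.26 0.2  0.75] T [-0.07 -0.    0.02] grip 0.5859955492234152 0.0
tool shift to [502.0, 268.5, 79.0] [ 3.8 -0.3 62. ]
```

```bash
python3 -m jog '[[0.0038,0,0.02,0,0,0,0.05],[0,0,0.02,0,0,0,0.05],[0,0,0.022,0,0,0,0.05],[0,0,0,0,0,0,0.05]]'
python3 -m jog '[[0,0,0,0,0,0,0.03],[0,0,0,0,0,0,0.02],[0,0,0,0,0,0,0.014],[0,0,0,0,0,0,0.008],[0,0,0,0,0,0,0.005]]' 40
python3 -m jog '[[0,0,0,0,0,0,0.005],[0,0,0,0,0,0,0.005]]' >/dev/null; python3 st.py
```

```text
time_s: 3.7
eef_pos: [501.8, 268.2, 78.0]
ee_rot: [-0.0, 0.831, 0.556, -0.001]
force: [0.7, -0.1, 0.6]
grip_width: 0.588
grip_force: 0.0
time_s: 4.2
eef_pos: [502.4, 268.8, 80.1]
ee_rot: [-0.0, 0.831, 0.556, 0.001]
force: [-3.2, 1.5, 7.8]
grip_width: 0.166
grip_force: 40.3
4.4 pos [502.4 268.8  80. ] heading y -22.46 tilt z [ 0.0016  0.0011 -1.    ] F [-2.93  1.09  7.97] T [0.22 0.69 0.01] grip 0.15572248207562714 40.33071756362915
```

```bash
python3 -m jog '[[0,0,-0.004,0,0,0,0.005],[0,0,-0.008,0,0,0,0.005],[0,0,-0.01,0,0,0,0.005],[0,0,-0.01,0,0,0,0.005],[0,0,-0.01,0,0,0,0.005]]' 60
python3 -m jog '[[0,0,-0.02,0,0,0,0.005],[0,0,-0.03,0,0,0,0.005],[0,0,0,0,0,0,0.005],[0,0,0,0,0,0,0.005],[0,0,0,0,0,0,0.005]]' >/dev/null; python3 st.py 558 -20 171
python3 - <<'E'
from h import *
cv2.imwrite("pics/lift.png",cv2.resize(np.clip(eyes.capture("side")[230:390,300:500,::-1]*1.5,0,255).astype(np.uint8),None,fx=3,fy=3,interpolation=2))
E
```

```text
time_s: 4.9
eef_pos: [502.2, 268.3, 121.4]
ee_rot: [0.0, 0.831, 0.556, 0.0]
force: [-0.1, -0.1, -1.3]
grip_width: 0.155
grip_force: 58.4
5.4 pos [501.6 268.1 169.4] heading y -22.46 tilt z [-1.8e-03 -5.0e-04 -1.0e+00] F [ 0.52 -0.48 -2.08] T [0.03 0.   0.05] grip 0.15449535595354524 58.58367562294006
tool shift to [558.0, -20.0, 171.0] [-244.7  162.2   -1.6]
```

View pics/lift.png

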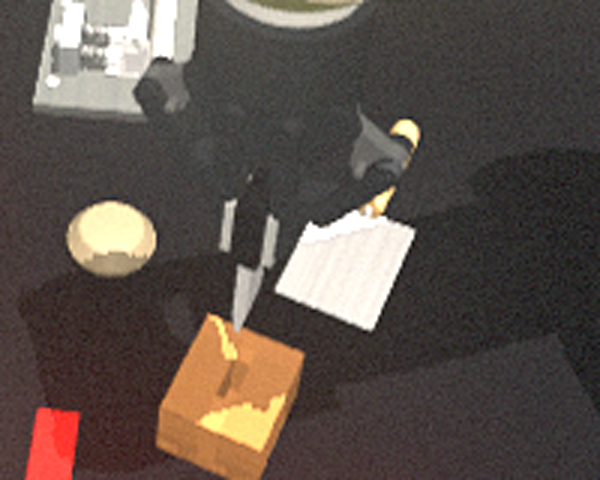

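Feeler is held upright and clear of the stand (tip at side px ≈(379,341)). I turn it to the rack's yaw and go above the left mouth.

```bash
python3 -m jog '[[0,0,0,0,0,-0.116,0.005],[0,0,0,0,0,-0.116,0.005],[0,0,0,0,0,-0.116,0.005]]' >/dev/null
python3 -m jog '[[-0.0285,0.0069,0,0,0,0,0.005],[-0.0285,0.0069,0,0,0,0,0.005],[-0.0285,0.0069,0,0,0,0,0.005],[-0.0285,0.0069,0,0,0,0,0.005],[-0.0285,0.0069,0,0,0,0,0.005]]' >/dev/null
python3 -m jog '[[-0.0285,0.0069,0,0,0,0,0.005],[-0.0285,0.0069,0,0,0,0,0.005],[-0.0285,0.0069,0,0,0,0,0.005],[-0.0285,0.0069,0,0,0,0,0.005],[-0.0285,0.0069,0,0,0,0,0.005]]' >/dev/null
python3 -m jog '[[0,0,0.02,0,0,0,0.005],[0,0,0.015,0,0,0,0.005],[0,0,0,0,0,0,0.005],[0,0,0,0,0,0,0.005]]' >/dev/null
python3 st.py 558 -20 130
python3 - <<'E'
from h import *
o=np.zeros((480,800,3),np.uint8)
s=eyes.capture("side")[:,:,::-1];t=eyes.capture("top")[:,:,::-1]
o[:,:400]=cv2.resize(s[195:267,315:375],(400,480),interpolation=2)
o[:,400:]=cv2.resize(t[215:287,290:350],(400,480),interpolation=2)
cv2.imwrite("pics/left.png",np.clip(o*1.4,0,255).astype(np.uint8))
print(proj("side",[558,-20,65]),proj("side",[558,-20,52]),proj("top",[558,-20,52]))
E
```

```text
7.15 pos [558.4 -19.4 135.2] heading y -2.51 tilt z [-8.e-04  2.e-04 -1.e+00] F [ 0.32  1.27 -1.27] T [-0.01  0.02 -0.  ] grip 0.15263236467536115 58.54735314846039
tool shift to [558.0, -20.0, 130.0] [-0.6 -0.3  5.2]
[348.90673209 231.94934186] [348.64869741 236.53367405] [315.59576911 262.04919911]
```

View pics/left.png

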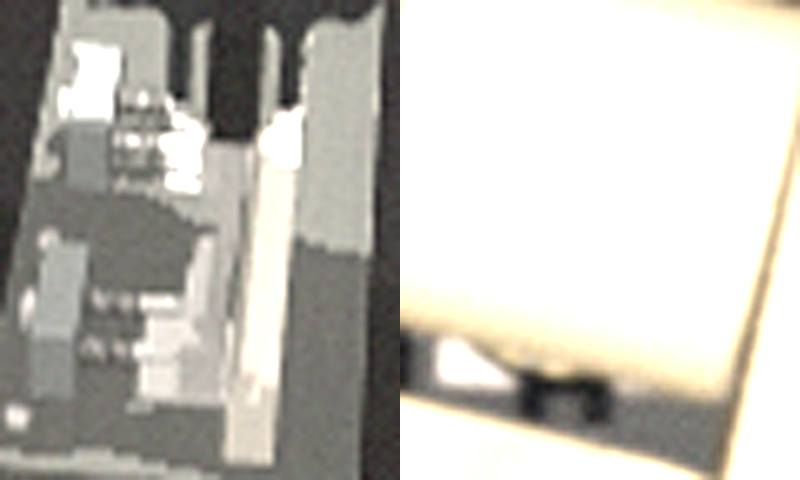

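The side crop shows the blade (crop x≈225) descending between the left jaw (right edge ≈217) and the bar's edge (≈243), so it lines up. I lower it gently, watching the force.

```bash
python3 -m jog '[[0,0,0.004,0,0,0,0.005],[0,0,0.004,0,0,0,0.005],[0,0,0.004,0,0,0,0.005],[0,0,0.004,0,0,0,0.005],[0,0,0,0,0,0,0.005]]' |sed -n '2p;4p'
python3 -m jog '[[0,0,0.003,0,0,0,0.005],[0,0,0.003,0,0,0,0.005],[0,0,0.002,0,0,0,0.005],[0,0,0,0,0,0,0.005],[0,0,0,0,0,0,0.005]]' |sed -n '2p;4p'
python3 st.py
```

```text
eef_pos: [558.1, -19.4, 118.6]
force: [0.7, 1.2, -1.4]
eef_pos: [558.4, -19.5, 111.3]
force: [-0.2, 0.8, -1.3]
8.25 pos [558.4 -19.5 111.3] heading y -2.52 tilt z [-2.e-04  0.e+00 -1.e+00] F [-0.18  0.82 -1.25] T [-0.    0.04  0.03] grip 0.16028990971375492 58.559550046920776
```

```bash
python3 -m jog '[[0,0,0.0015,0,0,0,0.005],[0,0,0.0015,0,0,0,0.005],[0,0,0,0,0,0,0.005]]' |sed -n '2p;4p'
python3 -m jog '[[0,0,0.001,0,0,0,0.005],[0,0,0.001,0,0,0,0.005],[0,0,0,0,0,0,0.005]]' |sed -n '2p;4p'; python3 st.py
```

```text
eef_pos: [558.3, -19.5, 108.1]
force: [-1.1, 0.6, -2.0]
eef_pos: [558.4, -19.5, 106.1]
force: [-0.3, 0.4, -2.3]
8.85 pos [558.4 -19.5 106.1] heading y -2.52 tilt z [-3.e-04  1.e-04 -1.e+00] F [-0.32  0.37 -2.27] T [0.04 0.1  0.05] grip 0.1572963396473521 58.435590863227844
```

```bash
python3 -m jog '[[0,0,0.001,0,0,0,0.005],[0,0,0.001,0,0,0,0.005],[0,0,0,0,0,0,0.005]]' |sed -n '2p;4p'
python3 -m jog '[[0,0,0.001,0,0,0,0.005],[0,0,0.001,0,0,0,0.005]]' |sed -n '2p;4p'; python3 st.py
```

```text
eef_pos: [558.4, -19.5, 104.1]
force: [-0.8, 0.2, -1.4]
eef_pos: [558.5, -19.5, 102.3]
force: [-0.9, -0.4, -0.5]
9.35 pos [558.5 -19.5 102.3] heading y -2.52 tilt z [ 1.e-04 -0.e+00 -1.e+00] F [-0.95 -0.44 -0.47] T [ 0.03  0.2  -0.06] grip 0.15581640371959965 58.43365967273712
```

```bash
python3 -m jog '[[0,0,0.001,0,0,0,0.005],[0,0,0.001,0,0,0,0.005],[0,0,0.001,0,0,0,0.005]]' |sed -n '2p;4p'
python3 -m jog '[[0,0,0.001,0,0,0,0.005],[0,0,0.001,0,0,0,0.005],[0,0,0.001,0,0,0,0.005]]' |sed -n '2p;4p'; python3 st.py
```

```text
eef_pos: [558.4, -19.5, 99.2]
force: [-1.1, 0.6, -0.9]
eef_pos: [558.4, -19.5, 96.2]
force: [-1.5, 0.1, -0.1]
9.95 pos [558.4 -19.5  96.2] heading y -2.52 tilt z [-0.  0. -1.] F [-1.49  0.05 -0.12] T [-0.02  0.14  0.03] grip 0.15515031185385222 58.46515417098999
```

```bash
python3 -m jog '[[0,0,0.0015,0,0,0,0.005],[0,0,0.0015,0,0,0,0.005],[0,0,0.0015,0,0,0,0.005]]' |sed -n '2p;4p'
python3 -m jog '[[0,0,0.0015,0,0,0,0.005],[0,0,0.0015,0,0,0,0.005]]' |sed -n '2p;4p'; python3 st.py
python3 -m jog '[[0,-0.001,0.001,0,0,0,0.005],[0,0,0.001,0,0,0,0.005]]' |sed -n '2p;4p'; python3 st.py
```

```text
eef_pos: [558.4, -19.5, 91.6]
force: [-0.8, -0.1, -1.1]
eef_pos: [558.4, -19.5, 88.6]
force: [-0.4, 0.7, -0.2]
10.45 pos [558.4 -19.5  88.6] heading y -2.52 tilt z [-1.e-04  0.e+00 -1.e+00] F [-0.39  0.69 -0.25] T [-0.03  0.15  0.05] grip 0.15593925534534914 58.49082827568054
eef_pos: [558.1, -19.6, 87.2]
force: [2.6, 0.0, 0.8]
10.65 pos [558.1 -19.6  87.2] heading y -2.52 tilt z [ 2.3e-03 -4.0e-04 -1.0e+00] F [2.62 0.02 0.84] T [-0.02 -0.51  0.03] grip 0.1598805985811109 58.71443152427673
```

Left is slack (≈1–2 N drag). Moving the blade sideways touched the bar, which also gives me the bar's position. Withdrawing and going to the middle clamp.

```bash
python3 -m jog '[[0,0.001,-0.006,0,0,0,0.005],[0,0,-0.01,0,0,0,0.005],[0,0,-0.012,0,0,0,0.005],[0,0,-0.012,0,0,0,0.005],[0,0,-0.01,0,0,0,0.005]]' >/dev/null
python3 -m jog '[[0,0,0,0,0,0,0.005],[-0.0275,0,0,0,0,0,0.005],[-0.0275,0,0,0,0,0,0.005],[-0.0275,0,0,0,0,0,0.005],[-0.0275,0,0,0,0,0,0.005]]' >/dev/null
python3 -m jog '[[0,0,0.005,0,0,0,0.005],[0,0,0.005,0,0,0,0.005],[0,0,0.005,0,0,0,0.005],[0,0,0.005,0,0,0,0.005],[0,0,0,0,0,0,0.005]]' |sed -n '2p;4p'
python3 -m jog '[[0,0,0.003,0,0,0,0.005],[0,0,0.002,0,0,0,0.005],[0,0,0,0,0,0,0.005]]' |sed -n '2p;4p'; python3 st.py 553.6 -129.4 111
```

```text
eef_pos: [553.3, -128.5, 115.9]
force: [0.7, 0.4, -1.7]
eef_pos: [553.4, -129.2, 111.6]
force: [-1.4, 0.6, -2.1]
12.45 pos [ 553.4 -129.2  111.6] heading y -2.51 tilt z [-8.e-04  3.e-04 -1.e+00] F [-1.38  0.6  -2.12] T [ 0.03  0.3  -0.01] grip 0.15250255898376278 59.183127880096436
tool shift to [553.6, -129.4, 111.0] [-0.2  0.2  0.6]
```

```bash
python3 -m jog '[[0,0,0.001,0,0,0,0.005],[0,0,0.001,0,0,0,0.005],[0,0,0.001,0,0,0,0.005],[0,0,0,0,0,0,0.005]]' |sed -n '2p;4p'; python3 st.py
python3 -m jog '[[0,0,0.001,0,0,0,0.005],[0,0,0.001,0,0,0,0.005],[0,0,0,0,0,0,0.005]]' |sed -n '2p;4p'; python3 st.py
```

```text
eef_pos: [553.5, -129.4, 108.8]
force: [-2.3, 0.6, 0.2]
12.85 pos [ 553.5 -129.4  108.8] heading y -2.52 tilt z [-4.e-04 -1.e-04 -1.e+00] F [-2.29  0.63  0.22] T [-0.01  0.54  0.01] grip 0.1551052772022834 59.47689414024353
eef_pos: [553.3, -129.3, 106.5]
force: [-2.7, -1.1, -0.0]
13.15 pos [ 553.3 -129.3  106.5] heading y -2.52 tilt z [-8.e-04  2.e-04 -1.e+00] F [-2.74 -1.09 -0.  ] T [-0.04  0.72  0.  ] grip 0.15643369303621393 59.36379253864288
```

```bash
python3 -m jog '[[0,0,0.001,0,0,0,0.005],[0,0,0.001,0,0,0,0.005],[0,0,0,0,0,0,0.005]]' |sed -n '2p;4p'
python3 -m jog '[[0,0,0.001,0,0,0,0.005],[0,0,0.001,0,0,0,0.005],[0,0,0,0,0,0,0.005]]' |sed -n '2p;4p'; python3 st.py
```

```text
eef_pos: [553.4, -129.3, 104.6]
force: [-3.2, -0.5, -0.1]
eef_pos: [553.5, -129.4, 102.6]
force: [-3.7, -1.2, 1.0]
13.75 pos [ 553.5 -129.4  102.6] heading y -2.52 tilt z [-4.e-04  1.e-04 -1.e+00] F [-3.72 -1.15  0.95] T [ 0.04  0.9  -0.03] grip 0.15593370914178628 59.40445303916931
```

```bash
python3 -m jog '[[0,0,0.001,0,0,0,0.005],[0,0,0.001,0,0,0,0.005],[0,0,0.001,0,0,0,0.005]]' |sed -n '2p;4p'
python3 -m jog '[[0,0,0.001,0,0,0,0.005],[0,0,0.001,0,0,0,0.005],[0,0,0.001,0,0,0,0.005]]' |sed -n '2p;4p'
python3 -m jog '[[0,0,0.001,0,0,0,0.005],[0,0,0.001,0,0,0,0.005],[0,0,0.001,0,0,0,0.005]]' |sed -n '2p;4p'; python3 st.py
```

```text
eef_pos: [553.6, -129.4, 99.7]
force: [-4.4, -0.8, 2.8]
eef_pos: [553.5, -129.4, 96.7]
force: [-4.8, 0.2, 3.4]
eef_pos: [553.7, -129.4, 93.8]
force: [-5.7, 0.8, 2.6]
14.65 pos [ 553.7 -129.4   93.8] heading y -2.52 tilt z [ 2.e-04 -1.e-04 -1.e+00] F [-5.74  0.8   2.63] T [ 0.01  0.97 -0.01] grip 0.15297281631798176 59.61634039878845
```

```bash
python3 -m jog '[[0,-0.0008,0.001,0,0,0,0.005],[0,0,0.001,0,0,0,0.005],[0,0,0.001,0,0,0,0.005]]' |sed -n '2p;4p'
python3 -m jog '[[0,0,0.001,0,0,0,0.005],[0,0,0.001,0,0,0,0.005]]' |sed -n '2p;4p'; python3 st.py
```

```text
eef_pos: [553.4, -129.5, 91.2]
force: [0.1, 0.5, 5.8]
eef_pos: [553.4, -129.6, 89.1]
force: [-0.9, -0.2, 5.7]
15.15 pos [ 553.4 -129.6   89.1] heading y -2.53 tilt z [ 1.9e-03 -7.0e-04 -1.0e+00] F [-0.85 -0.23  5.67] T [ 0.04  0.21 -0.02] grip 0.1584367312265072 60.28460741043091
```

Middle gives a steady drag of about 7 N, so it looks like the right one. Still to try the right clamp, stopping early if it is stiff.

```bash
python3 -m jog '[[0,0.0003,-0.004,0,0,0,0.005],[0,0,-0.008,0,0,0,0.005],[0,0,-0.012,0,0,0,0.005],[0,0,-0.012,0,0,0,0.005],[0,0,-0.01,0,0,0,0.005]]' >/dev/null
python3 -m jog '[[0,0,0,0,0,0,0.005],[-0.0275,0,0,0,0,0,0.005],[-0.0275,0,0,0,0,0,0.005],[-0.0275,0,0,0,0,0,0.005],[-0.0275,0,0,0,0,0,0.005]]' >/dev/null
python3 -m jog '[[0,0,0.005,0,0,0,0.005],[0,0,0.005,0,0,0,0.005],[0,0,0.005,0,0,0,0.005],[0,0,0.003,0,0,0,0.005],[0,0,0,0,0,0,0.005]]' |sed -n '2p;4p'; python3 st.py 548.7 -239.3 111
```

```text
eef_pos: [548.2, -238.5, 116.2]
force: [0.4, -0.7, -1.9]
16.65 pos [ 548.2 -238.5  116.2] heading y -2.47 tilt z [-9.e-04  6.e-04 -1.e+00] F [ 0.41 -0.71 -1.94] T [-0.02  0.02 -0.02] grip 0.15212567346116887 62.8899085521698
tool shift to [548.7, -239.3, 111.0] [-0.8  0.6  5.2]
```

```bash
python3 -m jog '[[0,0,0.001,0,0,0,0.005],[0,0,0.001,0,0,0,0.005],[0,0,0.001,0,0,0,0.005],[0,0,0,0,0,0,0.005]]' |sed -n '2p;4p'
python3 -m jog '[[0,0,0.001,0,0,0,0.005],[0,0,0,0,0,0,0.005]]' |sed -n '2p;4p'; python3 st.py 548.7 -239.3 111
```

```text
eef_pos: [548.2, -239.2, 113.7]
force: [-0.5, 0.1, -1.8]
eef_pos: [548.2, -239.2, 112.7]
force: [-0.4, 0.1, -1.7]
17.25 pos [ 548.2 -239.2  112.7] heading y -2.52 tilt z [-1.e-04  1.e-04 -1.e+00] F [-0.39  0.08 -1.75] T [ 0.    0.01 -0.04] grip 0.15710686303205793 62.88939714431763
tool shift to [548.7, -239.3, 111.0] [-0.   0.5  1.7]
```

```bash
for i in 1; do python3 -m jog '[[0,0.0002,0.001,0,0,0,0.005],[0,0,0.001,0,0,0,0.005],[0,0,0,0,0,0,0.005]]' |sed -n '2p;4p'; python3 -m jog '[[0,0,0.001,0,0,0,0.005],[0,0,0,0,0,0,0.005]]' |sed -n '2p;4p';done
```

```text
eef_pos: [548.2, -239.3, 110.8]
force: [-2.3, 0.2, 0.9]
eef_pos: [548.2, -239.3, 110.0]
force: [-3.8, -0.2, 3.8]
```

```bash
python3 -m jog '[[0,0,0.001,0,0,0,0.005],[0,0,0,0,0,0,0.005]]' |sed -n '2p;4p'; python3 st.py
```

```text
eef_pos: [548.0, -239.4, 109.1]
force: [-6.1, -0.2, 5.6]
17.95 pos [ 548.  -239.4  109.1] heading y -2.52 tilt z [-1.2e-03 -1.0e-04 -1.0e+00] F [-6.08 -0.23  5.64] T [0.   1.45 0.01] grip 0.15286016034728836 63.659688234329224
```

```bash
python3 -m jog '[[0,0,0.0007,0,0,0,0.005],[0,0,0,0,0,0,0.005]]' |sed -n '2p;4p';python3 -m jog '[[0,0,0.0005,0,0,0,0.005],[0,0,0,0,0,0,0.005]]' |sed -n '2p;4p'; python3 st.py
```

```text
eef_pos: [548.0, -239.4, 108.6]
force: [-7.6, 0.1, 6.7]
eef_pos: [548.0, -239.4, 108.2]
force: [-7.0, 1.2, 9.0]
18.35 pos [ 548.  -239.4  108.2] heading y -2.51 tilt z [-1.3e-03 -2.0e-04 -1.0e+00] F [-6.97  1.21  9.  ] T [ 0.09  1.67 -0.03] grip 0.15543177815647455 63.99283289909363
```

```bash
python3 -m jog '[[0,0,0.0006,0,0,0,0.005],[0,0,0,0,0,0,0.005]]' |sed -n '2p;4p'; python3 -m jog '[[0,0,0.0005,0,0,0,0.005],[0,0,0,0,0,0,0.005]]' |sed -n '2p;4p'; python3 st.py
```

```text
eef_pos: [547.7, -239.3, 107.0]
force: [-7.1, -0.6, 4.1]
eef_pos: [547.6, -239.3, 106.4]
force: [-7.0, -0.2, 4.5]
18.75 pos [ 547.6 -239.3  106.4] heading y -2.51 tilt z [-2.5e-03  4.0e-04 -1.0e+00] F [-6.96 -0.2   4.51] T [-0.04  1.63 -0.03] grip 0.15390936229057822 63.616817593574524
```

```bash
python3 -m jog '[[0,0,0.0007,0,0,0,0.005],[0,0,0,0,0,0,0.005]]' |sed -n '2p;4p'; python3 -m jog '[[0,0,0.0007,0,0,0,0.005],[0,0,0,0,0,0,0.005]]' |sed -n '2p;4p'; python3 st.py
```

```text
eef_pos: [547.6, -239.3, 105.8]
force: [-6.5, 0.1, 4.2]
eef_pos: [547.7, -239.3, 105.2]
force: [-8.0, 1.4, 6.9]
19.15 pos [ 547.7 -239.3  105.2] heading y -2.51 tilt z [-2.3e-03  3.0e-04 -1.0e+00] F [-8.03  1.42  6.92] T [0.05 1.66 0.01] grip 0.15597865040021552 63.80504250526428
```

```bash
python3 -m jog '[[0,0,0.0007,0,0,0,0.005],[0,0,0,0,0,0,0.005]]' |sed -n '2p;4p'; python3 -m jog '[[0,0,0.0007,0,0,0,0.005],[0,0,0,0,0,0,0.005]]' |sed -n '2p;4p'; python3 st.py
```

```text
eef_pos: [547.7, -239.3, 104.7]
force: [-6.9, 1.2, 5.8]
eef_pos: [547.8, -239.3, 104.1]
force: [-8.1, 0.4, 6.9]
19.55 pos [ 547.8 -239.3  104.1] heading y -2.51 tilt z [-1.9e-03  1.0e-04 -1.0e+00] F [-8.1   0.39  6.94] T [ 0.05  1.79 -0.03] grip 0.15441846230706577 63.9316463470459
```

Right is stiff (about 9 N only 4 mm into the gap, against 2 N in the middle there), so I back out without forcing. Returning to the middle.

```bash
python3 -m jog '[[0,0,-0.004,0,0,0,0.005],[0,0,-0.007,0,0,0,0.005],[0,0,-0.01,0,0,0,0.005],[0,0,-0.01,0,0,0,0.005],[0,0,0,0,0,0,0.005]]' >/dev/null
python3 -m jog '[[0,0,0,0,0,0,0.005],[0.0275,0,0,0,0,0,0.005],[0.0275,0,0,0,0,0,0.005],[0.0275,0,0,0,0,0,0.005],[0.0275,0,0,0,0,0,0.005]]' >/dev/null
python3 -m jog '[[0,0,0.006,0,0,0,0.005],[0,0,0.006,0,0,0,0.005],[0,0,0,0,0,0,0.005],[0,0,0,0,0,0,0.005]]' |sed -n '2p;4p'; python3 st.py 553.4 -129.6 111
```

```text
eef_pos: [553.2, -130.2, 122.4]
force: [-0.2, 0.3, -1.4]
20.95 pos [ 553.2 -130.2  122.4] heading y -2.59 tilt z [-4.e-04  2.e-04 -1.e+00] F [-0.24  0.3  -1.4 ] T [-0.01 -0.01 -0.01] grip 0.1581666249910874 62.87616848945618
tool shift to [553.4, -129.6, 111.0] [ 0.6  0.2 11.4]
```

```bash
python3 -m jog '[[0,0.0001,0.004,0,0,0,0.005],[0,0,0.004,0,0,0,0.005],[0,0,0.003,0,0,0,0.005],[0,0,0.002,0,0,0,0.005],[0,0,0.002,0,0,0,0.005]]' |sed -n '2p;4p'
python3 -m jog '[[0,0,0.002,0,0,0,0.005],[0,0,0.002,0,0,0,0.005],[0,0,0.002,0,0,0,0.005],[0,0,0.002,0,0,0,0.005]]' |sed -n '2p;4p'
python3 -m jog '[[0,0,0.002,0,0,0,0.005],[0,0,0.002,0,0,0,0.005],[0,0,0.002,0,0,0,0.005],[0,0,0.002,0,0,0,0.005]]' |sed -n '2p;4p'; python3 st.py
```

```text
eef_pos: [553.2, -129.4, 107.7]
force: [-2.4, -0.3, 1.0]
eef_pos: [553.2, -129.3, 99.5]
force: [-3.3, 0.4, 1.5]
eef_pos: [553.6, -129.4, 91.7]
force: [-3.1, -0.9, 3.7]
22.25 pos [ 553.6 -129.4   91.7] heading y -2.52 tilt z [ 7.e-04 -3.e-04 -1.e+00] F [-3.13 -0.91  3.71] T [0.04 0.74 0.  ] grip 0.1533471050884133 63.422051668167114
```

Now down to the floor in small steps, watching for the jump in force.

```bash
python3 -m jog '[[0,-0.0003,0.0015,0,0,0,0.005],[0,0,0.0015,0,0,0,0.005],[0,0,0.001,0,0,0,0.005]]' |sed -n '2p;4p'
python3 -m jog '[[0,0,0.001,0,0,0,0.005],[0,0,0.001,0,0,0,0.005]]' |sed -n '2p;4p'
python3 -m jog '[[0,0,0.0007,0,0,0,0.005],[0,0,0,0,0,0,0.005]]' |sed -n '2p;4p'
```

```text
eef_pos: [553.5, -129.5, 87.8]
force: [-1.8, -0.1, 5.7]
eef_pos: [553.5, -129.5, 85.9]
force: [-1.1, -0.8, 4.8]
eef_pos: [553.5, -129.5, 85.1]
force: [-0.4, -0.5, 3.7]
```

```bash
python3 -m jog '[[0,0,0.0007,0,0,0,0.005],[0,0,0,0,0,0,0.005]]' |sed -n '2p;4p'
python3 -m jog '[[0,0,0.0007,0,0,0,0.005],[0,0,0,0,0,0,0.005]]' |sed -n '2p;4p'
```

```text
eef_pos: [553.5, -129.5, 84.4]
force: [0.3, -1.6, 4.3]
eef_pos: [553.5, -129.5, 84.1]
force: [-0.8, -0.1, 7.6]
```

```bash
python3 -m jog '[[0,0,0.0005,0,0,0,0.005],[0,0,0,0,0,0,0.005]]' |sed -n '2p;4p'; python3 st.py
```

```text
eef_pos: [553.5, -129.5, 84.1]
force: [-3.0, 0.1, 11.6]
23.55 pos [ 553.5 -129.5   84.1] heading y -2.52 tilt z [ 1.4e-03 -6.0e-04 -1.0e+00] F [-3.01  0.11 11.63] T [0.1  0.53 0.01] grip 0.1567213033071501 64.73616600036621
```

Floor reached: the position stopped while the force jumped. Releasing.

```bash
python3 -m jog '[[0,0,0,0,0,0,0.02],[0,0,0,0,0,0,0.03],[0,0,0,0,0,0,0.04],[0,0,0,0,0,0,0.045],[0,0,0,0,0,0,0.045]]' |sed -n '2p;4,6p'
python3 -m jog '[[0,0,-0.01,0,0,0,0.045],[0,0,-0.02,0,0,0,0.045],[0,0,-0.03,0,0,0,0.045],[0,0,-0.04,0,0,0,0.045],[0,0,-0.04,0,0,0,0.045]]' |sed -n '2p;4,6p'
python3 -m jog '[[0.04,-0.03,0,0,0,0,0.045],[0.04,-0.03,0,0,0,0,0.045],[0.04,-0.03,0,0,0,0,0.045],[0.04,-0.03,0,0,0,0,0.045],[0,0,0,0,0,0,0.045]]' |sed -n '2p;4,6p'
python3 - <<'E'
from h import *
o=np.zeros((480,800,3),np.uint8)
s=eyes.capture("side")[:,:,::-1];t=eyes.capture("top")[:,:,::-1]
o[:,:400]=cv2.resize(s[165:261,305:385],(400,480),interpolation=2)
o[:,400:]=cv2.resize(t[180:276,330:410],(400,480),interpolation=2)
cv2.imwrite("pics/final.png",o)
cv2.imwrite("pics/sidefull.png",s)
for z in(14,69,113):print(z,[((proj(n,[553.5,-129.5,z])-q)*5).round() for n,q in(("side",(305,165)),("top",(330,180)))])
E
```

```text
eef_pos: [553.1, -129.3, 82.9]
force: [-0.2, 0.2, 0.3]
grip_width: 0.532
grip_force: 0.0
eef_pos: [552.8, -129.2, 225.3]
force: [-0.6, 0.1, 0.6]
grip_width: 0.523
grip_force: 0.0
eef_pos: [437.6, 39.3, 224.1]
force: [0.7, 0.5, -0.8]
grip_width: 0.522
grip_force: 0.0
14 [array([230., 268.]), array([189., 430.])]
69 [array([236., 176.]), array([204., 417.])]
113 [array([241.,  97.]), array([217., 406.])]
```

View pics/final.png

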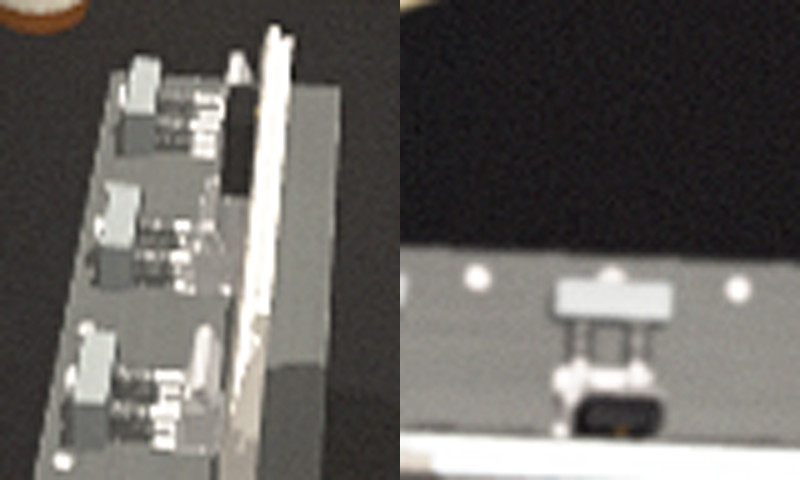

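View pics/sidefull.png

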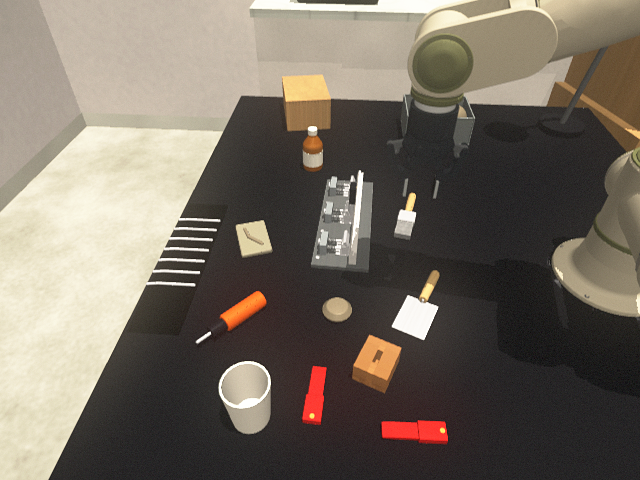

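The feeler stands upright at the middle clamp (side px ≈(352,193)). The red look-alikes seem to look different from the first picture, so I check that.

Run:
```python
from h import *
o=np.zeros((480,800,3),np.uint8)
t=eyes.capture("top")[:,:,::-1];t0=cv2.imread("pics/top0.png");s0=cv2.imread("pics/side0.png");s=cv2.imread("pics/sidefull.png")
for k,i in enumerate((t0,t)):o[:300,k*400:k*400+400]=cv2.resize(i[220:340,90:250],(400,300),interpolation=2)
for k,i in enumerate((s0,s)):o[300:480,k*400:k*400+360]=cv2.resize(i[350:450,280:480],(360,180),interpolation=2)
cv2.imwrite("pics/red.png",o)
for n,i in(("t0",t0),("t",t),("s0",s0),("s",s)):
    m=cv2.inRange(i,(0,0,120),(70,60,255))
    print(n,[(cv2.minAreaRect(c)) for c in cv2.findContours(m,0,2)[0] if cv2.contourArea(c)>60])
```

```text
t0 [((115.54438018798828, 307.89349365234375), (17.230772018432617, 39.384620666503906), 22.619861602783203), ((158.79998779296875, 241.89999389648438), (43.98204803466797, 16.263456344604492), 8.130102157592773)]
t [((123.0, 319.5), (49.0, 16.0), 90.0), ((152.5206756591797, 244.14828491210938), (49.32649612426758, 15.85494613647461), 3.3664605617523193)]
s0 [((407.50140380859375, 419.4071960449219), (29.097864151000977, 64.78736114501953), 79.50852966308594), ((314.1228332519531, 383.45562744140625), (20.21353530883789, 37.44761657714844), 6.709836959838867)]
s [((414.0, 431.5), (23.0, 66.0), 90.0), ((314.3000183105469, 394.6000061035156), (19.101348876953125, 58.17228698730469), 7.125016689300537)]
```

View pics/red.png

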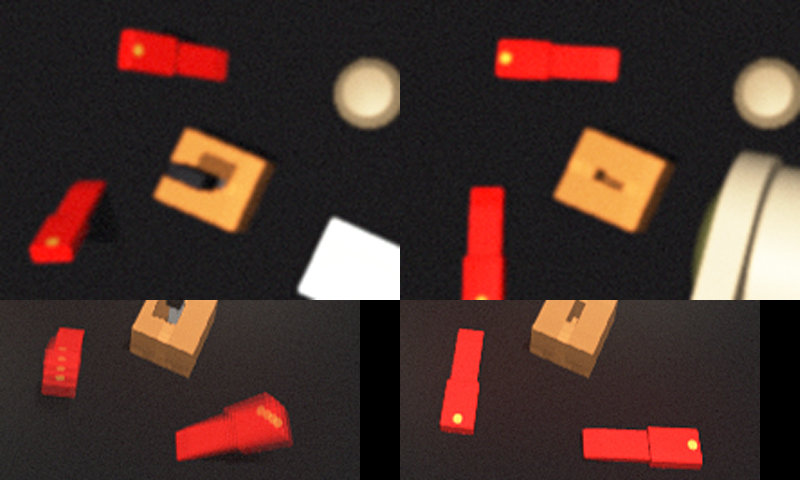

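In the first side picture the red look-alikes are motion-blurred, so they were already toppling before the arm had moved. The arm never went near them. The feeler is home and the arm is clear, so I hand in.

```bash
python3 -c "
from rig import finish_job;print(finish_job())"
```

```text
the job is handed in; nothing more can be done
None
```

I tried the feeler in all three clamps in order: left was slack, middle gave a light, steady drag of about 7 N, and right was too stiff, so I backed out; it now stands upright, fully home and released in the middle clamp, and the job is handed in.

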